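# Release the latched outlet key

### The arm

A 6-joint arm with a two-finger parallel gripper is mounted at the origin on the work surface. World frame = base frame: x ahead of the robot, y to its left, z up, the work surface at z = 0. Lengths are in m, angles in degrees, forces in N, time in s.
With the tool pointing down it reaches from about 0.4 to 0.825 m from the base axis. Payload 7 kg.
Tool frame: the origin (TCP) lies at the very end of the fingers, on their centre line; the grasp point (between the pads) lies 19 mm behind it; z points along the fingers, y is the direction in which the jaws open and shut (so a half turn about z gives the same grasp; the last joint's range is limited). The gripper opens to 88 mm and grips with 3 to 60 N. Pads are 19 mm wide; open, the fingers measure 130 mm over their backs; the gripper's body (78 mm by 193 mm) begins 47 mm behind the grasp point.
Start: joints at [-51.962, 20.546, 0.682, 0, -70.136, -16.507], TCP at [0.248, -0.628, 0.227] pointing down, gripper open.
Joint ranges: [-176.03, 176.03], [-82.01, 121.73], [-58.28, 71.71], [-173.87, 95.51], [-174.79, -0.11], [-173.66, 173.66]. Speed limits (degrees/s): [136.94, 136.94, 172.46, 180, 180, 180].

### API

Orientations are given as [roll, pitch, yaw] about the fixed x, y, z axes, in that order (R = Rz(yaw) Ry(pitch) Rx(roll)).
In Python, from plant import ctrl, snapshot, workorder gives the robot as it stands. The module is installed in compiled form; this text tells all that it offers.
- The arm moves only by the shell command python3 -m creep 'ROWS'. ROWS is JSON, a list of rows, each a list of 5 numbers: the shift along the tool's x, y, z scaled (see below), then the turn about the tool's z scaled (see below), then the finger opening in mm, from 0 to 87.6. A call has exactly 8 rows; each row is the pose to reach, as a shift and turn from the pose commanded when the call began, along the tool's axes at that moment, turning the shorter way round; what a row does not reach only later rows make up. The controller multiplies each number of a shift by 0.1 m and each number of a turn by 180 degrees. A row lasts 1/12 s, in which the tool goes at most 41.7 mm and 7.16 degrees, less where a joint would pass 70% of its speed; a pose out of reach is approached as far as the arm can. A call with a number of a shift or a turn outside -1 to 1 is refused whole. A call with a gripper value outside its range is refused whole. The fingers move at their own pace and stop on an object; the grip force is fixed at half the most. Time passes only in rows, so rows that repeat a pose let the fingers close, or fill a call up. It gives the time, the measured TCP pose, the force and the opening at its end, in the units of the state.
- ctrl.get_obs(): the state, without advancing time (a new reading comes with each control period).
- snapshot(name): name is "scene" or "top" or "wrist"; returns a dict with "img" (384x512x3 uint8, blue, green, red), "camera_matrix" (3x3 intrinsics, pixels), "k1" (the pictures are not rectified: a ray, as slopes to the right and down, at radius r is drawn at 1 + k1 r^2 times it, then the intrinsics apply), "xyz" and "rotation" of the camera in the world. Camera axes: x right, y up, looking along -z (the intrinsics and any distortion apply to the point x, -y, -z); pixel columns grow to the right and rows downward; lengths in m; the calibration is good to about 2 mm. A picture is of the moment at which its call begins. There is no depth.
- workorder.close_job(): hands the job in, once; it reports no verdict.
The state is a dict: "clock": time; "joint_pos": joint angles; "qvel": joint speeds; "tau": joint torques, N m; "tool_pos": TCP position; "orientation": TCP orientation; "force": force on the tool from outside, world axes, zero at the start; "moment": the same for the moment, N m; "opening": finger opening in m.
Only numpy, scipy, OpenCV 4.12 (cv2) and the standard library are available. Lean on these libraries where they do the work, as an engineer would, in place of code of your own. Each camera call takes 0.05 s, during which the arm holds its last target.

### The job

One of the four identical push keys on the grey switch box has been left latched down, so its bench outlet is still on. With the fingertips, tap each key lightly in turn, from the left one (next to the blue end plate) to the right one, pushing none of them in; then push the latched one down to its stop and let go so that it springs up. All four keys must end up raised; pick nothing up and leave everything else on the bench where it is.

Things in the scene. Friction and masses are not known exactly. Their poses are not given: they have to be found in the camera images.
- box: the grey sheet-metal outlet switch box, fixed to the bench, 150 mm deep (its x), 250 mm long (its y), flat top at 60 mm; origin at the centre of its underside, x pointing away from the robot, y to the left along the key row. A blue plate covers its left (+y) end and top edge. The keys stand in a row along its front half at x = -35 mm, y = +75, +25, -25 and -75 mm.
- unit_a: one of the four identical off-white push keys, in any of the four places in the row; the flat square cap is 28 mm (x) by 30 mm (y). The origin is fixed to the box, at the centre of the cap's top face when the key is raised: 76 mm above the bench, 16 mm above the box's top. Axes as the box's. The cap's top lies below the origin by the key's joint value. The letters do not follow the order in the row.
- unit_b: one of the four identical off-white push keys, in any of the four places in the row; the flat square cap is 28 mm (x) by 30 mm (y). The origin is fixed to the box, at the centre of the cap's top face when the key is raised: 76 mm above the bench, 16 mm above the box's top. Axes as the box's. The cap's top lies below the origin by the key's joint value. The letters do not follow the order in the row.
- unit_c: one of the four identical off-white push keys, in any of the four places in the row; the flat square cap is 28 mm (x) by 30 mm (y). The origin is fixed to the box, at the centre of the cap's top face when the key is raised: 76 mm above the bench, 16 mm above the box's top. Axes as the box's. The cap's top lies below the origin by the key's joint value. The letters do not follow the order in the row.
- unit_d: one of the four identical off-white push keys, in any of the four places in the row; the flat square cap is 28 mm (x) by 30 mm (y). The origin is fixed to the box, at the centre of the cap's top face when the key is raised: 76 mm above the bench, 16 mm above the box's top. Axes as the box's. The cap's top lies below the origin by the key's joint value. The letters do not follow the order in the row.
- key_a (a joint): how far the cap of unit_a is pushed down, in m: 0 raised, about 0.0047 latched down, 0.010 at its hard stop. Push-push key: a push to the stop and letting go latches a raised key down, and lets a latched one spring up. A cap starts to give only at about 3 N (raised) or 3.7 N (latched); a full push takes about 5 N at 20 mm/s; the latch lets go once the cap has been about 8 mm down.
- key_b (a joint): how far the cap of unit_b is pushed down, in m: 0 raised, about 0.0047 latched down, 0.010 at its hard stop. Push-push key: a push to the stop and letting go latches a raised key down, and lets a latched one spring up. A cap starts to give only at about 3 N (raised) or 3.7 N (latched); a full push takes about 5 N at 20 mm/s; the latch lets go once the cap has been about 8 mm down.
- key_c (a joint): how far the cap of unit_c is pushed down, in m: 0 raised, about 0.0047 latched down, 0.010 at its hard stop. Push-push key: a push to the stop and letting go latches a raised key down, and lets a latched one spring up. A cap starts to give only at about 3 N (raised) or 3.7 N (latched); a full push takes about 5 N at 20 mm/s; the latch lets go once the cap has been about 8 mm down.
- key_d (a joint): how far the cap of unit_d is pushed down, in m: 0 raised, about 0.0047 latched down, 0.010 at its hard stop. Push-push key: a push to the stop and letting go latches a raised key down, and lets a latched one spring up. A cap starts to give only at about 3 N (raised) or 3.7 N (latched); a full push takes about 5 N at 20 mm/s; the latch lets go once the cap has been about 8 mm down.
- spool: white plastic spool, 48 mm diameter, 36 mm tall, upright on the box's deck behind the keys; loose, a bystander; origin at the centre of its underside.
- screw_tin: bare aluminium tin, 44 mm diameter, 32 mm tall, on the box's deck behind the keys; loose, a bystander; origin at the centre of its underside.
- mug: blue mug, 80 mm diameter, 92 mm tall, left of the box; loose, a bystander; origin at the centre of its underside.
- screwdriver: screwdriver with an orange handle, lying left of the box, its origin under the middle; loose, a bystander; origin at the centre of its underside.
- parts_box: closed cardboard box 90 x 70 x 50 mm, right of the box; loose, a bystander; origin at the centre of its underside.
- offcut: plywood offcut 110 x 45 x 22 mm, lying right of the box; loose, a bystander; origin at the centre of its underside.
- flux_jar: amber glass jar, 52 mm diameter, 60 mm tall, standing beyond the box; loose, a bystander; origin at the centre of its underside.

How it is judged (in metres and radians):
On the way, in this order (a step that is already met when the one before it is completed fails the run):
1. the fingers touch the first (leftmost, at the blue end plate) key (((contact force between the fingers and unit_a above 0.3 N and y of unit_a in the frame of box between 0.055 and 0.095 m) or (contact force between the fingers and unit_b above 0.3 N and y of unit_b in the frame of box between 0.055 and 0.095 m) or (contact force between the fingers and unit_c above 0.3 N and y of unit_c in the frame of box between 0.055 and 0.095 m) or (contact force between the fingers and unit_d above 0.3 N and y of unit_d in the frame of box between 0.055 and 0.095 m))), for 0.02 s.
2. the fingers touch the second key (((contact force between the fingers and unit_a above 0.3 N and y of unit_a in the frame of box between 0.005 and 0.045 m) or (contact force between the fingers and unit_b above 0.3 N and y of unit_b in the frame of box between 0.005 and 0.045 m) or (contact force between the fingers and unit_c above 0.3 N and y of unit_c in the frame of box between 0.005 and 0.045 m) or (contact force between the fingers and unit_d above 0.3 N and y of unit_d in the frame of box between 0.005 and 0.045 m))), for 0.02 s.
3. the fingers touch the third key (((contact force between the fingers and unit_a above 0.3 N and y of unit_a in the frame of box between -0.045 and -0.005 m) or (contact force between the fingers and unit_b above 0.3 N and y of unit_b in the frame of box between -0.045 and -0.005 m) or (contact force between the fingers and unit_c above 0.3 N and y of unit_c in the frame of box between -0.045 and -0.005 m) or (contact force between the fingers and unit_d above 0.3 N and y of unit_d in the frame of box between -0.045 and -0.005 m))), for 0.02 s.
4. the fingers touch the fourth (rightmost) key (((contact force between the fingers and unit_a above 0.3 N and y of unit_a in the frame of box between -0.095 and -0.055 m) or (contact force between the fingers and unit_b above 0.3 N and y of unit_b in the frame of box between -0.095 and -0.055 m) or (contact force between the fingers and unit_c above 0.3 N and y of unit_c in the frame of box between -0.095 and -0.055 m) or (contact force between the fingers and unit_d above 0.3 N and y of unit_d in the frame of box between -0.095 and -0.055 m))), for 0.02 s.
5. after the taps the latched key has been pushed and has sprung up: all four keys are raised (value of joint each of key_a, key_b, key_c, key_d below 0.0015 m), for 0.2 s.
At the end, for the whole second after the job is handed in: All four keys are raised (each less than 1.5 mm down), and the seven loose things are within 20 mm of where they stood (all of step 5 and distance of each of spool, screw_tin, mug, screwdriver, parts_box, offcut, flux_jar from where it was at the start of the episode below 0.02 m); the robot touches nothing.
It fails at once if a raised key is pushed in by more than 3.5 mm while another key is still down (value of joint each of key_a, key_b above 0.0035 m or value of joint each of key_a, key_c above 0.0035 m or value of joint each of key_a, key_d above 0.0035 m or value of joint each of key_b, key_c above 0.0035 m or value of joint each of key_b, key_d above 0.0035 m or value of joint each of key_c, key_d above 0.0035 m).
It fails at once if a loose bystander is lifted, carried or knocked more than 20 mm (distance of any of spool, screw_tin, mug, screwdriver, parts_box, offcut, flux_jar from where it was at the start of the episode above 0.02 m).
It also fails if it takes over 45 s, if anything falls off the work surface, if the arm or the gripper's body presses on something with over 40 N, if the wrist force passes 120 N, or if a joint passes its speed limit or range.

## Working session

There is one attempt and no reset: what is moved stays moved. The work goes in short steps, Python scripts to look and compute and a shell command to move; the robot and the scene stay as the last step left them, time stands still between calls to the robot, and variables do not carry over. Pictures are saved under pics/ and viewed, and the job is handed in when it is done.

```bash
mkdir -p pics; python3 - <<'E'
from plant import ctrl,snapshot
import cv2
print(ctrl.get_obs())
for n in("scene","top","wrist"):
    s=snapshot(n); cv2.imwrite(f"pics/{n}0.png",s["img"]); print(n,s["camera_matrix"],s["k1"],s["xyz"],s["rotation"])
E
```

```text
{'clock': 0.0, 'joint_pos': array([-5.19614925e+01,  2.05914957e+01,  6.33531554e-01, -2.14703000e-02,
       -7.01353604e+01, -1.65076700e+01]), 'qvel': array([-0.05657277, -0.02241636, -0.00106755,  0.05158519, -0.0331192 ,
       -0.05956787]), 'tau': array([-1.57075365e-04, -5.82728863e+01,  2.93060786e+01,  6.99712381e+00,
        7.12120032e-03, -1.60877821e-04]), 'tool_pos': array([ 0.24753566, -0.62744357,  0.22561592]), 'orientation': array([ 1.79904787e+02, -7.16888271e-03, -1.58476469e+02]), 'force': array([-0.50692008, -0.19406203, -0.01422357]), 'moment': array([-0.06022666, -0.0018558 , -0.06657097]), 'opening': 0.08762836630225734}
scene [[459.52391555   0.         248.00016374]
 [  0.         459.52391555 190.52106352]
 [  0.           0.           1.        ]] -0.11980535482260159 [1.08460371 0.55787674 1.34120141] [ 31.08280204  -0.31043619 138.2226319 ]
top [[445.80070124   0.         250.75294359]
 [  0.         445.80070124 190.5590431 ]
 [  0.           0.           1.        ]] -0.05566472968173044 [ 0.40108273 -0.02648772  1.20170122] [  8.2277614    1.65977292 -89.09893436]
wrist [[310.2282052    0.         259.34307486]
 [  0.         310.2282052  187.4846795 ]
 [  0.           0.           1.        ]] -0.05382045774709113 [ 0.17178959 -0.65882946  0.38404427] [-17.72596871  -0.11572681 111.5272506 ]
```

View pics/scene0.png

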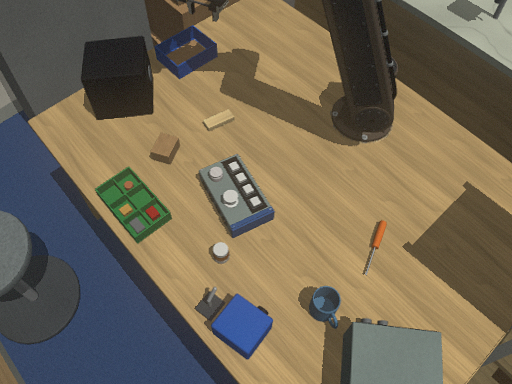

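View pics/top0.png

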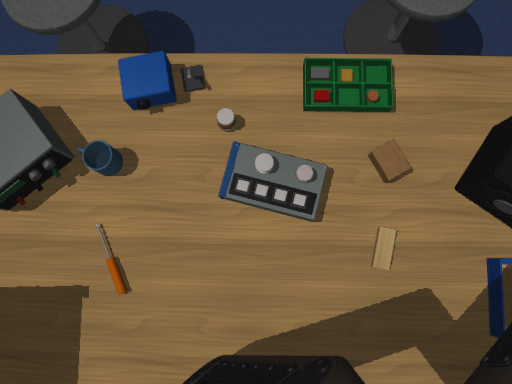

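View pics/wrist0.png

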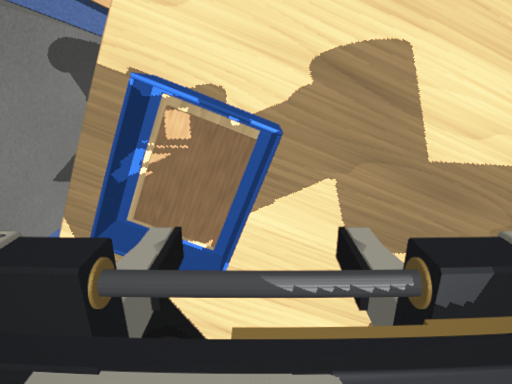

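The scene and top views show the box near top pixel (275,180). The caps are at about (243,186), (262,190), (281,195) and (299,200), with the blue plate on the image left, which is +y. I'll detect them more precisely.

```bash
cat >h.py <<'E'
import numpy as np,cv2
from scipy.spatial.transform import Rotation as R
def ray(s,uv):
    K=np.array(s["camera_matrix"]);uv=np.array(uv,float).reshape(-1,1,2)
    p=cv2.undistortPoints(uv,K,np.array([s["k1"],0,0,0.])).reshape(-1,2)
    d=np.c_[p[:,0],-p[:,1],-np.ones(len(p))]
    return np.array(s["xyz"]),d@R.from_euler("xyz",s["rotation"],degrees=True).as_matrix().T
def plane(s,uv,z):
    o,d=ray(s,uv); return o+d*((z-o[2])/d[:,2])[:,None]
def proj(s,P):
    M=R.from_euler("xyz",s["rotation"],degrees=True).as_matrix()
    c=(np.array(P,float).reshape(-1,3)-s["xyz"])@M; c=c*[1,-1,-1]
    return cv2.projectPoints(c,np.zeros(3),np.zeros(3),np.array(s["camera_matrix"]),np.array([s["k1"],0,0,0.]))[0].reshape(-1,2)
E
python3 - <<'E'
from plant import snapshot
from h import *
s=snapshot("top"); im=s["img"]
c=cv2.resize(im[130:230,210:340],None,fx=6,fy=6,interpolation=cv2.INTER_CUBIC); cv2.imwrite("pics/topz.png",c)
s2=snapshot("scene"); c=cv2.resize(s2["img"][145:245,190:290],None,fx=6,fy=6,interpolation=cv2.INTER_CUBIC); cv2.imwrite("pics/scz.png",c)
for nm,q,lo in(("top",s,130),("scene",s2,130)):
    m=(q["img"].min(2)>165).astype(np.uint8)
    n,l,st,ce=cv2.connectedComponentsWithStats(m)
    for i in range(1,n):
        if 15<st[i,4]<500 and q["img"].shape and 140<ce[i,1]<250 and 190<ce[i,0]<340: print(nm,ce[i],st[i],plane(q,ce[i],.076)[0])
E
```

```text
scene [233.65957447 165.42553191] [229 162  10   8  47] [ 0.54209167 -0.11066081  0.076     ]
scene [215.66666667 171.3655914 ] [210 167  12  10  93] [ 0.60196357 -0.13217453  0.076     ]
scene [240.58823529 176.50980392] [236 173  10   8  51] [ 0.55380116 -0.06241437  0.076     ]
scene [247.54385965 187.94736842] [243 184  10   9  57] [ 0.5659865  -0.01454646  0.076     ]
scene [230.74853801 196.99415205] [224 190  14  17 171] [ 0.62852706 -0.02487764  0.076     ]
scene [254.9137931 200.5862069] [250 197  11   9  58] [0.57978308 0.03603897 0.076     ]
scene [220.30718954 248.75816993] [214 242  14  14 153] [0.76888402 0.09039297 0.076     ]
```

View pics/topz.png

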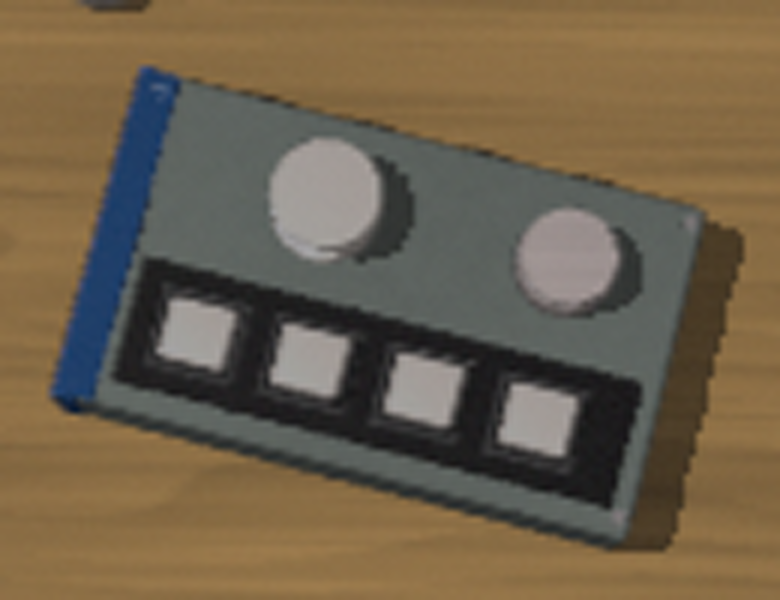

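View pics/scz.png

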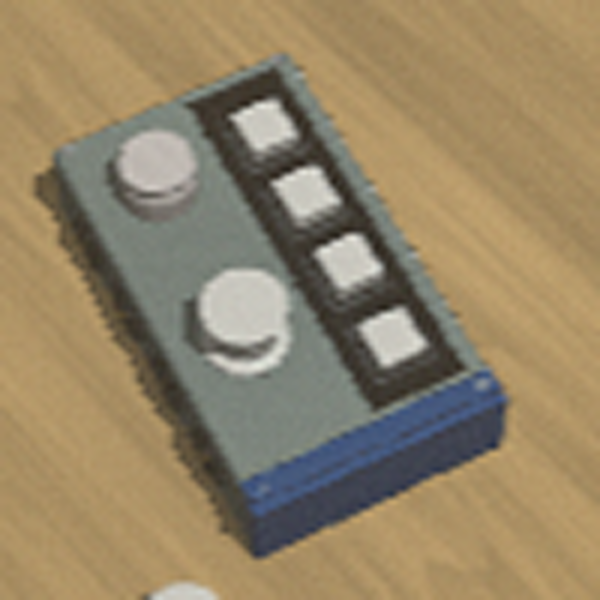

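```bash
python3 - <<'E'
from plant import snapshot
from h import *
from scipy.optimize import least_squares
# top zoom px -> image ; cv2.resize: u=(x+.5)/6-.5
f=lambda a,ox,oy:(np.array(a,float)+.5)/6-.5+[ox,oy]
t=snapshot("top"); s=snapshot("scene")
tk=f([[197,336],[310,361],[424,391],[538,421]],210,130)
sk=f([[393,338],[349,262],[306,194],[264,126]],190,145)
for k in range(4): print(plane(t,tk[k],.076)[0],plane(s,sk[k],.076)[0])
y=[.075,.025,-.025,-.075]
tc=f([[700,209],[620,538]],210,130); tcp=[[.075,-.125,.06],[-.075,-.125,.06]]
def wp(p,P):
    P=np.array(P);c,q=np.cos(p[2]),np.sin(p[2]);return np.c_[p[0]+c*P[:,0]-q*P[:,1],p[1]+q*P[:,0]+c*P[:,1],P[:,2]]
K=[[-.035,v,.075] for v in y]
def both(p): return np.r_[proj(t,wp(p,K))-tk,proj(t,wp(p,tcp))-tc,proj(s,wp(p,K))-sk].ravel()
def to(p): return np.r_[proj(t,wp(p,K))-tk,proj(t,wp(p,tcp))-tc].ravel()
def so(p): return (proj(s,wp(p,K))-sk).ravel()
for g in(both,to,so):
    r=least_squares(g,[.6,-.05,-.25]);print(r.x[:2],np.degrees(r.x[2]),np.round(r.fun.reshape(-1,2),2).tolist())
    print(wp(r.x,K))
E
```

```text
[0.57600352 0.03022266 0.076     ] [0.58019279 0.037291   0.076     ]
[ 0.56578537 -0.01807147  0.076     ] [ 0.56625061 -0.01325224  0.076     ]
[ 0.55348291 -0.06656966  0.076     ] [ 0.55485889 -0.06123446  0.076     ]
[ 0.54124055 -0.11483873  0.076     ] [ 0.54269576 -0.11034944  0.076     ]
[ 0.59378592 -0.04842411] -13.516256316288235 [[-0.93, -0.44], [-0.83, 0.12], [-0.81, -0.12], [-0.69, -0.34], [0.46, -0.29], [0.55, 0.69], [-0.3, -1.31], [-0.4, -0.48], [-0.45, -0.63], [-0.44, -0.43]]
[[ 0.57728439  0.03267891  0.075     ]
 [ 0.56559833 -0.01593628  0.075     ]
 [ 0.55391227 -0.06455146  0.075     ]
 [ 0.5422262  -0.11316664  0.075     ]]
[ 0.59354821 -0.04930396] -13.35864243145933 [[-0.57, -0.26], [-0.46, 0.25], [-0.42, -0.04], [-0.29, -0.32], [0.75, -0.34], [1.0, 0.67]]
[[ 0.57682363  0.03175336  0.075     ]
 [ 0.56527135 -0.01689379  0.075     ]
 [ 0.55371906 -0.06554093  0.075     ]
 [ 0.54216678 -0.11418808  0.075     ]]
[ 0.59455758 -0.04582122] -14.080808711422899 [[-0.09, -0.46], [-0.06, 0.28], [0.01, 0.05], [0.14, 0.17]]
[[ 0.57885597  0.03544046  0.075     ]
 [ 0.56669146 -0.01305722  0.075     ]
 [ 0.55452696 -0.0615549   0.075     ]
 [ 0.54236245 -0.11005258  0.075     ]]
```

The two cameras agree to a few mm: box yaw is about -13.7° and the key row starts near (0.578, 0.034). First I'll swing left, clear of the black box, while rising and closing the fingers.

```bash
python3 -m creep '[[-0.03,0.08,-0.03,0,0],[-0.08,0.2,-0.06,0,0],[-0.14,0.35,-0.1,0,0],[-0.2,0.5,-0.1,0,0],[-0.25,0.65,-0.1,0,0],[-0.31,0.8,-0.1,0,0],[-0.36,0.92,-0.1,0,0],[-0.39,1,-0.1,0,0]]'
```

```text
clock: 1.02
tool_pos: [0.2472, -0.5185, 0.2375]
orientation: [-179.9, 0.0, -158.4]
force: [-0.4, 0.3, 0.1]
opening: 0.0398
```

```bash
python3 -m creep '[[-0.05,0.12,0,-0.038,0],[-0.1,0.25,0,-0.076,0],[-0.15,0.38,0,-0.114,0],[-0.2,0.5,0,-0.152,0],[-0.25,0.63,0,-0.19,0],[-0.3,0.75,0,-0.228,0],[-0.35,0.88,0,-0.266,0],[-0.39,1,0,-0.304,0]]'
```

```text
clock: 1.68
tool_pos: [0.2467, -0.412, 0.2369]
orientation: [-180.0, -0.0, -103.4]
force: [0.3, 0.2, 0.2]
opening: 0.0004
```

```bash
python3 -m creep '[[-0.12,-0.07,0,0,0],[-0.25,-0.14,0,0,0],[-0.38,-0.2,0,0,0],[-0.5,-0.27,0,0,0],[-0.63,-0.34,0,0,0],[-0.75,-0.41,0,0,0],[-0.88,-0.47,0,0,0],[-1,-0.54,0,0,0]]'
python3 -m creep '[[-0.12,-0.07,0,0,0],[-0.25,-0.14,0,0,0],[-0.38,-0.2,0,0,0],[-0.5,-0.27,0,0,0],[-0.63,-0.34,0,0,0],[-0.75,-0.41,0,0,0],[-0.88,-0.47,0,0,0],[-1,-0.54,0,0,0]]'
python3 -m creep '[[-0.12,-0.07,0,0,0],[-0.25,-0.14,0,0,0],[-0.38,-0.2,0,0,0],[-0.5,-0.27,0,0,0],[-0.63,-0.34,0,0,0],[-0.75,-0.41,0,0,0],[-0.88,-0.47,0,0,0],[-1,-0.54,0,0,0]]'
python3 - <<'E'
from plant import snapshot
from h import *
s=snapshot("wrist");cv2.imwrite("pics/w1.png",s["img"]);print(s["xyz"],s["rotation"])
E
```

```text
clock: 2.35
tool_pos: [0.3231, -0.3279, 0.2369]
orientation: [-180.0, -0.0, -103.7]
force: [-1.0, -0.4, -0.3]
opening: 0.0005
clock: 3.02
tool_pos: [0.3993, -0.2436, 0.2369]
orientation: [-180.0, 0.0, -103.7]
force: [-0.1, -0.2, 0.3]
opening: 0.0004
clock: 3.68
tool_pos: [0.4763, -0.1592, 0.2366]
orientation: [-180.0, 0.0, -103.7]
force: [0.6, -0.1, -0.6]
opening: 0.0007
[ 0.45792729 -0.24055192  0.394905  ] [-1.77758780e+01 -4.02652405e-02  1.66255384e+02]
```

View pics/w1.png

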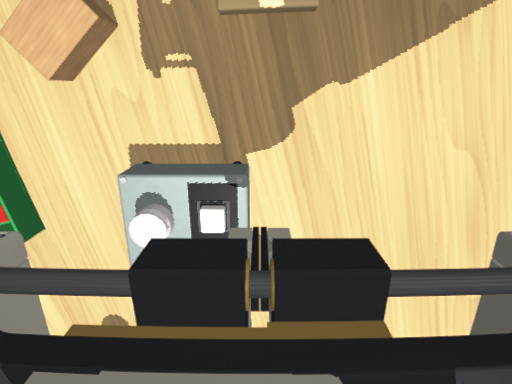

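Wrist view: only key 4 is visible so far, at (213,219). I'll move on over key 1.

```bash

python3 -m creep '[[-0.12,-0.07,0,0,0],[-0.25,-0.14,0,0,0],[-0.38,-0.2,0,0,0],[-0.5,-0.27,0,0,0],[-0.63,-0.34,0,0,0],[-0.75,-0.41,0,0,0],[-0.88,-0.47,0,0,0],[-1,-0.53,0,0,0]]'
python3 -m creep '[[-0.14,0,0.1,0,0],[-0.3,0,0.2,0,0],[-0.45,0,0.3,0,0],[-0.6,0,0.4,0,0],[-0.75,0,0.5,0,0],[-0.9,0,0.5,0,0],[-1,0,0.5,0,0],[-1,0,0.5,0,0]]'
python3 - <<'E'
from plant import snapshot,ctrl
from h import *
s=snapshot("wrist");cv2.imwrite("pics/w2.png",s["img"]);print(s["xyz"],s["rotation"])
print(ctrl.get_obs())
E
```

```text
clock: 4.4
tool_pos: [0.5517, -0.0746, 0.2364]
orientation: [180.0, -0.0, -103.7]
force: [-0.1, -0.3, -0.1]
opening: 0.0
clock: 5.07
tool_pos: [0.5755, 0.0234, 0.1868]
orientation: [-180.0, 0.0, -103.6]
force: [0.6, -0.9, -0.1]
opening: 0.0004
[ 0.55716722 -0.05793777  0.34506722] [-1.77757397e+01 -9.00539424e-03  1.66359296e+02]
{'clock': 5.1167, 'joint_pos': array([ 2.17231352e+01,  1.29144810e+01, -1.54498987e+01,  1.70790465e-02,
       -6.16019670e+01, -3.53853547e+01]), 'qvel': array([-1.22704889, -0.68125804, -0.51174922, -0.07266746, -0.09551949,
        0.71766001]), 'tau': array([ 6.82687294e-01, -4.50574708e+01,  2.74409956e+01,  6.51051074e+00,
        3.76767700e-02, -1.77506804e-01]), 'tool_pos': array([0.5751358 , 0.0225744 , 0.18694595]), 'orientation': array([-1.79963861e+02,  7.23464407e-03, -1.03654099e+02]), 'force': array([-0.65690959,  0.36104001,  0.43842496]), 'moment': array([-0.04180279,  0.10356784,  0.02566915]), 'opening': 0.00040899043299964783}
```

View pics/w2.png

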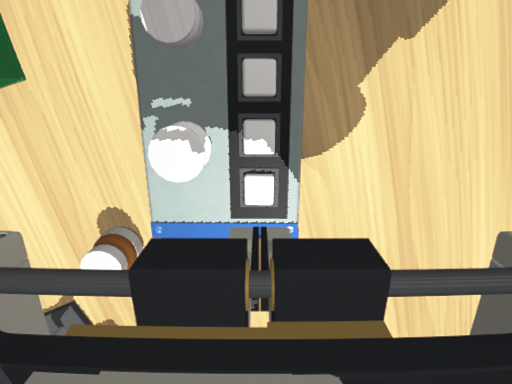

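Wrist view: all four keys are in one column at about u=259, with v = 15, 77, 137 and 188. The blue plate is at v≈228. I'll turn these into world positions and refine.

```bash
python3 - <<'E'
from plant import snapshot
from h import *
s=snapshot("wrist");im=s["img"];cv2.imwrite("pics/w2z.png",cv2.resize(im[0:240,215:305],None,fx=2.5,fy=2.5,interpolation=cv2.INTER_CUBIC)); 
cv2.imwrite("pics/w2y.png",cv2.resize(im[50:220,225:295],None,fx=8,fy=3.5,interpolation=cv2.INTER_CUBIC))
P=plane(s,[[259.5,15],[259.5,77],[259.5,137],[259.5,189]],.076);print(P, np.diff(P,axis=0), np.degrees(np.arctan2(*(P[3]-P[0])[[1,0]])))
E
```

```text
[[ 0.54353162 -0.11301922  0.076     ]
 [ 0.55454559 -0.06764771  0.076     ]
 [ 0.56622668 -0.0195255   0.076     ]
 [ 0.57741735  0.0265784   0.076     ]] [[0.01101397 0.04537152 0.        ]
 [0.01168108 0.04812221 0.        ]
 [0.01119067 0.0461039  0.        ]] 76.35599767947949
```

View pics/w2z.png

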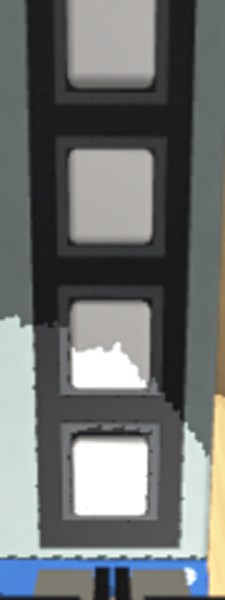

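View pics/w2y.png

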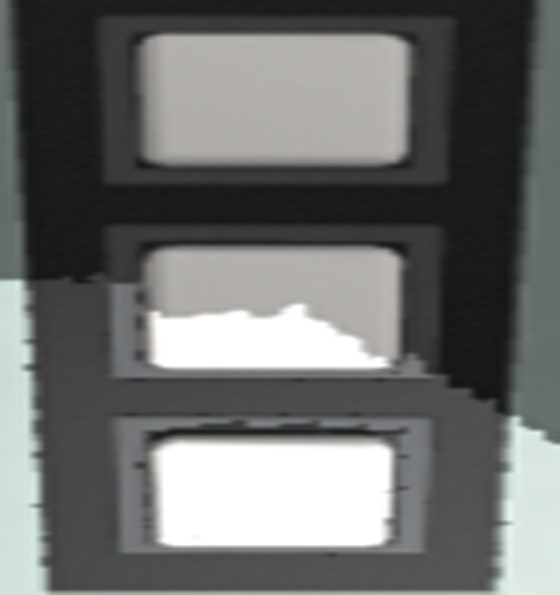

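```bash

python3 -m creep '[[-0.03,0,0.15,0,0],[-0.06,0,0.35,0,0],[-0.095,0,0.55,0,0],[-0.095,0,0.75,0,0],[-0.095,0,0.88,0,0],[-0.095,0,0.95,0,0],[-0.095,0,0.95,0,0],[-0.095,0,0.95,0,0]]'
python3 - <<'E'
from plant import snapshot,ctrl
from h import *
o=ctrl.get_obs();print(o["clock"],o["tool_pos"],o["orientation"],o["force"])
for n in("top","scene"):
    s=snapshot(n);p=proj(s,[.578,.032,.076])[0].astype(int);cv2.imwrite(f"pics/{n}3.png",cv2.resize(s["img"][p[1]-40:p[1]+40,p[0]-50:p[0]+50],None,fx=6,fy=6,interpolation=cv2.INTER_CUBIC))
E
```

```text
clock: 5.83
tool_pos: [0.5772, 0.0303, 0.0922]
orientation: [-180.0, 0.0, -103.8]
force: [0.1, -0.3, 0.6]
opening: 0.0004
5.8333 [0.57716402 0.03026989 0.09218493] [-1.79969723e+02  1.05181448e-03 -1.03765106e+02] [ 0.13307182 -0.31158462  0.58280973]
```

View pics/scene3.png

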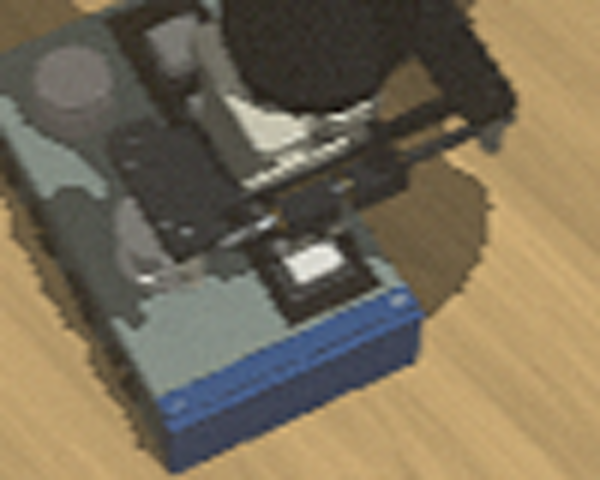

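View pics/top3.png

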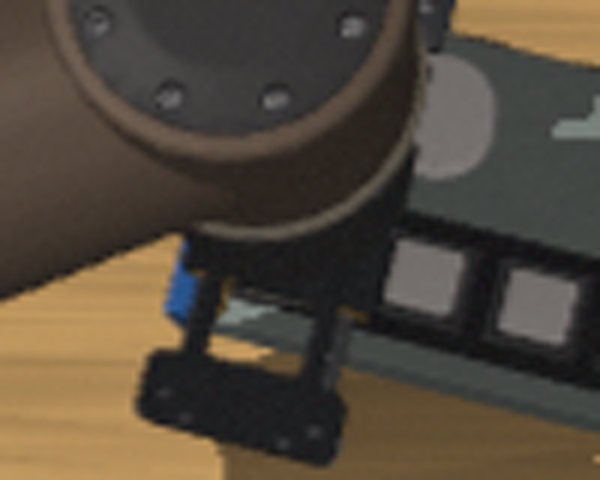

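Both views show the fingertips over key 1, inside the blue plate. Now the slow descent.

```bash

python3 -m creep '[[0,0,0.05,0,0],[0,0,0.09,0,0],[0,0,0.12,0,0],[0,0,0.135,0,0],[0,0,0.14,0,0],[0,0,0.145,0,0],[0,0,0.15,0,0],[0,0,0.155,0,0]]'
```

```text
clock: 6.6
tool_pos: [0.5769, 0.0306, 0.0761]
orientation: [-180.0, 0.0, -103.7]
force: [0.4, 0.5, -0.8]
opening: 0.0004
```

```bash

python3 -m creep '[[0,0,0.003,0,0],[0,0,0.005,0,0],[0,0,0.008,0,0],[0,0,0.01,0,0],[0,0,0.01,0,0],[0,0,0.01,0,0],[0,0,0.01,0,0],[0,0,0.01,0,0]]'
```

```text
clock: 7.27
tool_pos: [0.5768, 0.0306, 0.0751]
orientation: [-180.0, 0.0, -103.8]
force: [-0.4, 0.0, -0.1]
opening: 0.0007
```

```bash

python3 -m creep '[[0,0,0.003,0,0],[0,0,0.005,0,0],[0,0,0.008,0,0],[0,0,0.01,0,0],[0,0,0.01,0,0],[0,0,0.01,0,0],[0,0,0.01,0,0],[0,0,0.01,0,0]]'
```

```text
clock: 7.93
tool_pos: [0.5768, 0.0306, 0.0741]
orientation: [180.0, -0.0, -103.7]
force: [-0.1, 0.1, 0.5]
opening: 0.0004
```

```bash

python3 -m creep '[[0,0,0.003,0,0],[0,0,0.006,0,0],[0,0,0.009,0,0],[0,0,0.012,0,0],[0,0,0.015,0,0],[0,0,0.015,0,0],[0,0,0.015,0,0],[0,0,0.015,0,0]]'
```

```text
clock: 8.6
tool_pos: [0.5768, 0.0306, 0.0726]
orientation: [-180.0, -0.0, -103.7]
force: [-0.3, -0.5, -0.6]
opening: 0.0007
```

```bash

python3 -m creep '[[0,0,0.003,0,0],[0,0,0.005,0,0],[0,0,0.008,0,0],[0,0,0.01,0,0],[0,0,0.01,0,0],[0,0,0.01,0,0],[0,0,0.01,0,0],[0,0,0.01,0,0]]'
```

```text
clock: 9.27
tool_pos: [0.5768, 0.0306, 0.0716]
orientation: [-180.0, 0.0, -103.7]
force: [0.1, -0.3, 1.2]
opening: 0.0009
```

```bash

python3 -m creep '[[0,0,0.002,0,0],[0,0,0.004,0,0],[0,0,0.005,0,0],[0,0,0.005,0,0],[0,0,0.005,0,0],[0,0,0.005,0,0],[0,0,0.005,0,0],[0,0,0.005,0,0]]'; python3 -c "
from plant import ctrl;print(ctrl.get_obs()['force'],ctrl.get_obs()['tool_pos'])"
```

```text
clock: 9.93
tool_pos: [0.5768, 0.0306, 0.0711]
orientation: [-180.0, 0.0, -103.7]
force: [-1.5, 0.3, 2.8]
opening: 0.0006
[-1.48901257  0.29308155  2.81962259] [0.57681032 0.03060656 0.07108421]
```

Key 1 is contacted at z≈71.3 mm with about 2.8 N, so key 1 is probably the latched one. Next, key 2.

```bash

python3 -m creep '[[0,0,-0.07,0,0],[0,0,-0.15,0,0],[0.13,0,-0.18,0,0],[0.27,0,-0.18,0,0],[0.4,0,-0.18,0,0],[0.5,0,-0.16,0,0],[0.5,0,-0.11,0,0],[0.5,0,-0.08,0,0]]'
python3 -m creep '[[0,0,0.005,0,0],[0,0,0.01,0,0],[0,0,0.013,0,0],[0,0,0.016,0,0],[0,0,0.018,0,0],[0,0,0.02,0,0],[0,0,0.02,0,0],[0,0,0.02,0,0]]'
```

```text
clock: 10.6
tool_pos: [0.5643, -0.0191, 0.0783]
orientation: [180.0, -0.0, -103.9]
force: [0.0, -0.5, -0.1]
opening: 0.0003
clock: 11.27
tool_pos: [0.565, -0.0179, 0.0771]
orientation: [-180.0, 0.0, -103.7]
force: [-0.1, 0.3, 0.3]
opening: 0.0004
```

```bash

python3 -m creep '[[0,0,0.003,0,0],[0,0,0.006,0,0],[0,0,0.009,0,0],[0,0,0.011,0,0],[0,0,0.013,0,0],[0,0,0.013,0,0],[0,0,0.013,0,0],[0,0,0.013,0,0]]'
```

```text
clock: 11.93
tool_pos: [0.5649, -0.018, 0.0758]
orientation: [-180.0, 0.0, -103.7]
force: [-0.5, 0.8, 2.1]
opening: 0.0006
```

```bash

python3 -m creep '[[0,0,0.002,0,0],[0,0,0.003,0,0],[0,0,0.003,0,0],[0,0,0.003,0,0],[0,0,0.003,0,0],[0,0,0.003,0,0],[0,0,0.003,0,0],[0,0,0.003,0,0]]'
python3 -m creep '[[0,0,-0.06,0,0],[0,0,-0.12,0,0],[0.13,0,-0.13,0,0],[0.27,0,-0.13,0,0],[0.4,0,-0.13,0,0],[0.5,0,-0.11,0,0],[0.5,0,-0.06,0,0],[0.5,0,-0.03,0,0]]'
python3 -m creep '[[0,0,0.005,0,0],[0,0,0.01,0,0],[0,0,0.013,0,0],[0,0,0.016,0,0],[0,0,0.018,0,0],[0,0,0.02,0,0],[0,0,0.02,0,0],[0,0,0.02,0,0]]'
```

```text
clock: 12.6
tool_pos: [0.565, -0.018, 0.0755]
orientation: [-180.0, 0.0, -103.7]
force: [-0.8, 1.0, 2.8]
opening: 0.0007
clock: 13.27
tool_pos: [0.5524, -0.0677, 0.0778]
orientation: [180.0, -0.0, -103.9]
force: [-0.3, 0.5, 0.9]
opening: 0.0002
clock: 13.93
tool_pos: [0.5531, -0.0664, 0.0765]
orientation: [-180.0, 0.0, -103.7]
force: [-0.8, 0.3, -0.2]
opening: 0.0007
```

Key 2 is raised: contact at about 75.8 mm, 2.8 N. Now tapping key 3.

```bash

python3 -m creep '[[0,0,0.002,0,0],[0,0,0.004,0,0],[0,0,0.006,0,0],[0,0,0.008,0,0],[0,0,0.01,0,0],[0,0,0.01,0,0],[0,0,0.01,0,0],[0,0,0.01,0,0]]'
```

```text
clock: 14.6
tool_pos: [0.5531, -0.0665, 0.0755]
orientation: [-180.0, 0.0, -103.7]
force: [-0.8, 0.8, 2.6]
opening: 0.0005
```

```bash

python3 -m creep '[[0,0,-0.06,0,0],[0,0,-0.12,0,0],[0.13,0,-0.13,0,0],[0.27,0,-0.13,0,0],[0.4,0,-0.13,0,0],[0.5,0,-0.11,0,0],[0.5,0,-0.06,0,0],[0.5,0,-0.03,0,0]]'
python3 -m creep '[[0,0,0.005,0,0],[0,0,0.01,0,0],[0,0,0.013,0,0],[0,0,0.016,0,0],[0,0,0.018,0,0],[0,0,0.02,0,0],[0,0,0.02,0,0],[0,0,0.02,0,0]]'
python3 -m creep '[[0,0,0.002,0,0],[0,0,0.004,0,0],[0,0,0.006,0,0],[0,0,0.008,0,0],[0,0,0.01,0,0],[0,0,0.01,0,0],[0,0,0.01,0,0],[0,0,0.01,0,0]]'
```

```text
clock: 15.27
tool_pos: [0.5405, -0.1162, 0.0777]
orientation: [180.0, -0.0, -103.9]
force: [0.2, -0.1, 1.0]
opening: 0.0005
clock: 15.93
tool_pos: [0.5412, -0.115, 0.0765]
orientation: [-180.0, 0.0, -103.7]
force: [0.9, 0.3, -0.4]
opening: 0.0006
clock: 16.6
tool_pos: [0.5412, -0.1151, 0.0755]
orientation: [-180.0, 0.0, -103.8]
force: [-0.6, 1.8, 3.1]
opening: 0.0003
```

Keys 2, 3 and 4 all meet the fingers at about 75.8 mm, so they are raised and key 1 is the latched one. Going back to push it.

```bash

python3 -m creep '[[0,0,-0.08,0,0],[0,0,-0.2,0,0],[-0.13,0,-0.25,0,0],[-0.3,0,-0.25,0,0],[-0.5,0,-0.25,0,0],[-0.7,0,-0.25,0,0],[-0.87,0,-0.25,0,0],[-1,0,-0.25,0,0]]'
python3 -m creep '[[-0.13,0,0,0,0],[-0.27,0,0,0,0],[-0.4,0,0,0,0],[-0.5,0,0,0,0],[-0.5,0,0.08,0,0],[-0.5,0,0.16,0,0],[-0.5,0,0.2,0,0],[-0.5,0,0.2,0,0]]'
```

```text
clock: 17.27
tool_pos: [0.5654, -0.0163, 0.1008]
orientation: [-180.0, 0.0, -103.7]
force: [0.6, 0.2, 0.2]
opening: 0.0004
clock: 17.93
tool_pos: [0.5755, 0.0298, 0.0787]
orientation: [179.8, -0.1, -103.8]
force: [0.2, -0.4, -0.4]
opening: 0.0003
```

```bash

python3 -m creep '[[0,0,0.02,0,0],[0,0,0.05,0,0],[0,0,0.07,0,0],[0,0,0.09,0,0],[0,0,0.105,0,0],[0,0,0.12,0,0],[0,0,0.135,0,0],[0,0,0.145,0,0]]'
python3 -m creep '[[0,0,0.003,0,0],[0,0,0.006,0,0],[0,0,0.006,0,0],[0,0,0.006,0,0],[0,0,0.006,0,0],[0,0,0.006,0,0],[0,0,0.006,0,0],[0,0,0.006,0,0]]'
```

```text
clock: 18.6
tool_pos: [0.5769, 0.0304, 0.0665]
orientation: [-180.0, -0.0, -103.7]
force: [-1.8, -1.1, 6.7]
opening: 0.0006
clock: 19.27
tool_pos: [0.5768, 0.0304, 0.0663]
orientation: [-180.0, -0.0, -103.7]
force: [-2.9, -1.4, 8.6]
opening: 0.0005
```

At the stop (8.6 N at 66.3 mm). Now releasing.

```bash

python3 -m creep '[[0,0,-0.02,0,0],[0,0,-0.05,0,0],[0,0,-0.1,0,0],[0,0,-0.17,0,0],[0,0,-0.25,0,0],[0,0,-0.33,0,0],[0,0,-0.38,0,0],[0,0,-0.4,0,0]]'
python3 -m creep '[[0,0,-0.1,0,0],[0,0,-0.3,0,0],[0,0,-0.5,0,0],[0,0,-0.65,0,0],[0,0,-0.75,0,0],[0,0,-0.8,0,0],[0,0,-0.8,0,0],[0,0,-0.8,0,0]]'
python3 - <<'E'
from plant import snapshot,ctrl
from h import *
s=snapshot("wrist");im=s["img"];cv2.imwrite("pics/w5.png",im)
cv2.imwrite("pics/w5y.png",cv2.resize(im[50:220,225:295],None,fx=8,fy=3.5,interpolation=cv2.INTER_CUBIC))
print(ctrl.get_obs()["tool_pos"],ctrl.get_obs()["force"])
E
```

```text
clock: 19.93
tool_pos: [0.5774, 0.0309, 0.1067]
orientation: [-179.9, 0.1, -103.7]
force: [0.6, -0.0, 0.0]
opening: 0.0008
clock: 20.6
tool_pos: [0.5764, 0.0306, 0.1848]
orientation: [180.0, -0.0, -103.8]
force: [-0.4, 0.3, -0.5]
opening: 0.0003
[0.57617168 0.03049565 0.18439736] [ 0.01562903  0.75819656 -0.13061329]
```

View pics/w5.png

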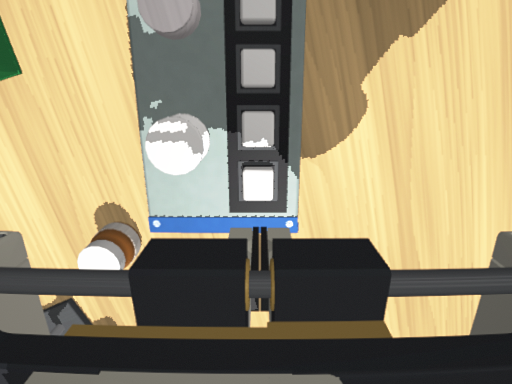

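View pics/w5y.png

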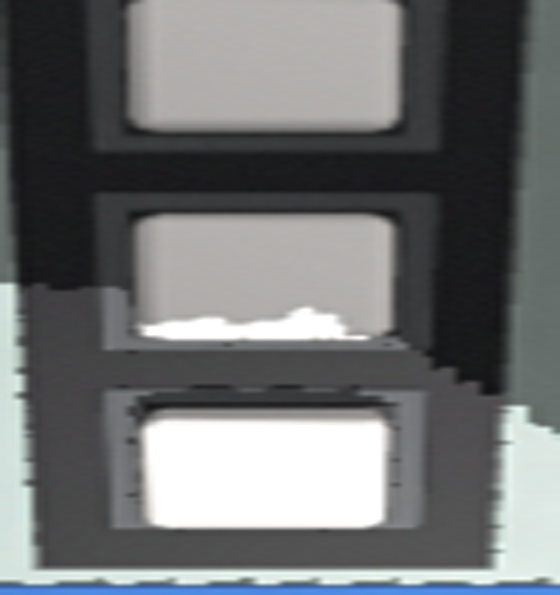

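The wrist view shows key 1 at (258,183). Its cap now overlaps the near collar edge with a wider shadow behind it, which fits a raised key. A light tap at the raised height will confirm it.

```bash

python3 -m creep '[[0,0,0.1,0,0],[0,0,0.3,0,0],[0,0,0.5,0,0],[0,0,0.7,0,0],[0,0,0.85,0,0],[0,0,0.95,0,0],[0,0,1,0,0],[0,0,1,0,0]]'
python3 -m creep '[[0,0,0.02,0,0],[0,0,0.04,0,0],[0,0,0.06,0,0],[0,0,0.07,0,0],[0,0,0.08,0,0],[0,0,0.085,0,0],[0,0,0.088,0,0],[0,0,0.088,0,0]]'
```

```text
clock: 21.32
tool_pos: [0.5759, 0.0303, 0.0836]
orientation: [179.9, -0.1, -103.8]
force: [-0.5, 0.3, 0.5]
opening: 0.0003
clock: 21.98
tool_pos: [0.5768, 0.0306, 0.0767]
orientation: [-180.0, 0.0, -103.7]
force: [0.0, -0.7, 0.8]
opening: 0.0005
```

```bash

python3 -m creep '[[0,0,0.003,0,0],[0,0,0.006,0,0],[0,0,0.009,0,0],[0,0,0.011,0,0],[0,0,0.011,0,0],[0,0,0.011,0,0],[0,0,0.011,0,0],[0,0,0.011,0,0]]'
```

```text
clock: 22.65
tool_pos: [0.5769, 0.0306, 0.0756]
orientation: [-180.0, 0.0, -103.7]
force: [-0.7, 0.3, 2.1]
opening: 0.0004
```

Contact at 75.6 mm with about 2.1 N, so key 1 is raised. I'll retreat upward and to the right, so the fixed cameras can see the bench.

```bash

python3 -m creep '[[0,0,-0.05,0,0],[0,0,-0.15,0,0],[0,0,-0.3,0,0],[0,0,-0.5,0,0],[0,0,-0.7,0,0],[0,0,-0.85,0,0],[0,0,-0.95,0,0],[0,0,-1,0,0]]'
for i in 1 2 3; do python3 -m creep '[[0.1,0.05,-0.05,0,0],[0.25,0.15,-0.1,0,0],[0.4,0.3,-0.15,0,0],[0.55,0.45,-0.2,0,0],[0.7,0.6,-0.2,0,0],[0.85,0.7,-0.2,0,0],[0.95,0.75,-0.2,0,0],[1,0.8,-0.2,0,0]]'; done
python3 - <<'E'
from plant import snapshot,ctrl
from h import *
for n in("top","scene"):
    im=snapshot(n)["img"];cv2.imwrite(f"pics/{n}6.png",im)
    a=cv2.imread(f"pics/{n}0.png");d=cv2.absdiff(a,im).max(2);cv2.imwrite(f"pics/{n}6d.png",d)
cv2.imwrite("pics/pair.png",np.vstack([np.hstack([cv2.imread("pics/top0.png"),cv2.imread("pics/top6.png")])[::1]])[:, :]) if 0 else None
E
```

```text
clock: 23.32
tool_pos: [0.5774, 0.0308, 0.1776]
orientation: [-179.9, 0.1, -103.7]
force: [0.8, -0.9, -0.5]
opening: 0.0005
clock: 23.98
tool_pos: [0.4743, -0.0487, 0.1953]
orientation: [180.0, -0.0, -103.8]
force: [-0.1, 0.2, 0.0]
opening: 0.0006
clock: 24.65
tool_pos: [0.3734, -0.1267, 0.2156]
orientation: [-180.0, -0.0, -103.8]
force: [-0.3, 0.0, 0.1]
opening: 0.0006
clock: 25.32
tool_pos: [0.2719, -0.2047, 0.2359]
orientation: [-180.0, -0.0, -103.8]
force: [-1.0, -0.4, -0.4]
opening: 0.0002
```

View pics/top6.png

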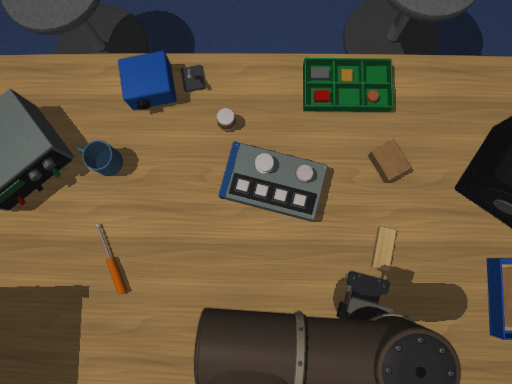

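View pics/top6d.png

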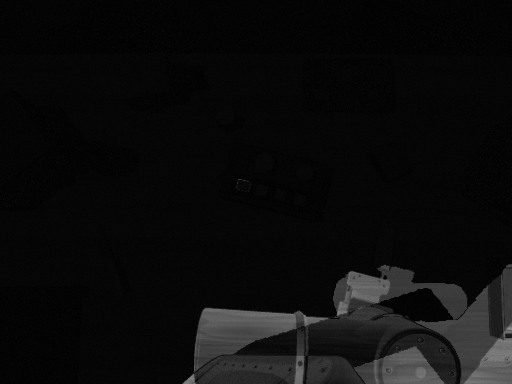

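View pics/scene6.png

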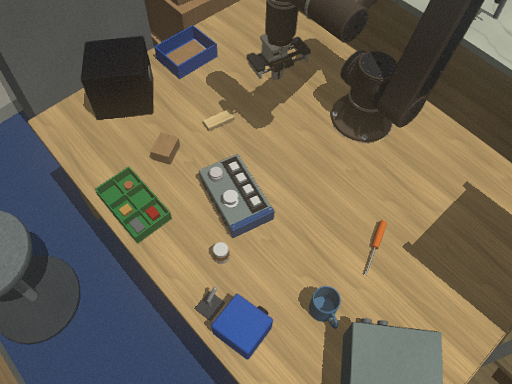

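In the top-view difference, the only change away from the arm is at key 1's cap (243,186). Every bystander is where it was, and the robot is clear of everything. Handing in.

```bash
python3 -c "
from plant import workorder;workorder.close_job()"
```

```text
the job is handed in; nothing more can be done
```

I tapped the four keys left to right at no more than about 3 N each, and the leftmost key, next to the blue plate, was the latched one. I then pushed it to its stop (8.6 N, fingertips at 66.3 mm) and let go. The job was handed in just after 25 s on the clock.

- **Tap heights:** the leftmost key met the fingers at about 71.3 mm, which is the latched height. The other three met them at about 75.8 mm, which is raised. The force reading wanders by about ±1 N, but every tap gave a clear 2.6–3.1 N.
- **After the push:** a light re-tap of the leftmost key met it at about 75.6 mm with about 2.1 N, so it is raised again. I did not re-tap the other three after the push. They look unchanged in the last top picture.
- **Bench check:** before-and-after top pictures differ, away from the arm, only at the leftmost key's cap. None of the seven loose things has moved, and the robot was clear of everything at hand-in.
- **Disagreement:** the cameras differed by up to about 9 mm on where the keys were along the row. I used the average, and contact at the expected heights bore it out.

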